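# Lay the sample tubes in their colour-matched cradles

### The arm

A 6-joint arm with a two-finger parallel gripper is mounted at the origin on a cart in front of the work surface, level with it; the furniture and walls round the work are solid. World frame = base frame: x ahead of the robot, y to its left, z up, the work surface at z = 0. Lengths are in m, angles in rad, forces in N, time in s.
With the tool pointing down it reaches from about 0.325 to 0.875 m from the base axis. Payload 4.4 kg.
Tool frame: the origin (TCP) lies at the very end of the fingers, on their centre line; the grasp point (between the pads) lies 19 mm behind it; z points along the fingers, y is the direction in which the jaws open and shut (so a half turn about z gives the same grasp; the last joint's range is limited). The gripper opens to 85 mm and grips with 20 to 120 N. Pads are 22 mm wide; open, the fingers measure 114 mm over their backs; the gripper's body (76 mm by 85 mm) begins 54 mm behind the grasp point. The pads swing forward as they close: fully open they stand 13 mm farther back than shut.
Start: joints at [-1.454, 0.207, 1.542, -0, 1.393, -0.15], TCP at [0.152, -0.555, 0.231] pointing down, gripper open.
Joint ranges: [-2.73, 2.73], [-0.86, 2.22], [0.23, 2.46], [-1.11, 4.25], [0.08, 2.63], [-2.82, 2.82]. Speed limits (rad/s): [2.79, 2.79, 3.14, 3.14, 3.14, 3.14].

### API

Orientations are given as a 3x3 rotation matrix whose columns are the frame's x, y, z axes.
In Python, from bench import sense, camera, sign_off gives the robot as it stands.
- The arm moves only by the tool carry_out, never from a script. Its argument "commands" is one flat list of numbers, 6 for each row, row after row: the shift along the tool's x, y, z in mm, then the turn, a rotation vector about the tool's x, y, z in rad. A call has 1 to 20 rows; each row is the pose to reach, as a shift and turn from the pose measured when the call began, along the tool's axes at that moment; what a row does not reach only later rows make up. A row lasts 1/12 s, in which the tool goes at most 41.7 mm and 7.16 degrees, less where a joint would pass 70% of its speed; a pose out of reach is approached as far as the arm can. A call with a gripper value outside its range is refused whole. "fingers" is the finger opening in mm, from 0 to 85.4, set as the call begins (left out, the last holds). The fingers move at their own pace and stop on an object; "squeeze" is the grip in N (left out, the last holds). Time passes only in rows, so rows that repeat a pose let the fingers close. It gives the time, the measured TCP pose, the force and the opening at its end, in the units of the state.
- sense(): the state, without advancing time (a new reading comes with each control period).
- camera(name): name is "scene" or "top" or "wrist"; returns a dict with "color" (480x640x3 uint8, blue, green, red), "range_z" (480x640 float32, m along the optical axis (not along the pixel's ray), 0 where there is no reading), "fx", "fy", "cx", "cy" (pixels), "D" ([k1, k2, p1, p2, k3] as OpenCV has them; the pictures are not rectified), "R" (3x3) and "t" (3): a world point X has camera coordinates R X + t. Camera axes: x right, y down, z forward; pixel columns grow to the right and rows downward; lengths in m; the calibration is good to about 2 mm. A picture is of the moment at which its call begins.
- sign_off(): hands the job in, once; it reports no verdict.
The state is a dict: "clock": time; "qpos": joint angles; "dq": joint speeds; "joint_efforts": joint torques, N m; "tool_pos": TCP position; "ee_rot": TCP orientation; "ft_force": force on the tool from outside, world axes, zero at the start; "moment": the same for the moment, N m; "opening": finger opening in m.
Only numpy, scipy, OpenCV 4.12 (cv2) and the standard library are available. Lean on these libraries where they do the work, as an engineer would, in place of code of your own. Each camera call takes 0.05 s, during which the arm holds its last target. There are 200 camera calls.

### The job

Lay each of the three capped sample tubes in the cradle that has the colour of its cap, so that it rests in both notches and sits about centred lengthwise. The two marker pens lying among them are not tubes: leave them where they are.

Things in the scene. Friction and masses are not known exactly. Their poses are not given: they have to be found in the camera images.
- tube_blue: Loose translucent white conical sample tube, cap blue, lying on the worktop, about 20 g, 119 mm long, barrel 16 mm, cap 19 mm in diameter. Origin: mid-length, 9.5 mm below the tube's axis (z = 0 as it lies). y runs along it, z up: cap at y = -60 to -46 mm, then barrel, tapering to a point over the last 20 mm. The cap points roughly to the robot. Grasp across the barrel.
- tube_red: Loose translucent white conical sample tube, cap red, lying on the worktop, about 20 g, 119 mm long, barrel 16 mm, cap 19 mm in diameter. Origin: mid-length, 9.5 mm below the tube's axis (z = 0 as it lies). y runs along it, z up: cap at y = -60 to -46 mm, then barrel, tapering to a point over the last 20 mm. The cap points roughly to the robot. Grasp across the barrel.
- tube_orange: Loose translucent white conical sample tube, cap orange, lying on the worktop, about 20 g, 119 mm long, barrel 16 mm, cap 19 mm in diameter. Origin: mid-length, 9.5 mm below the tube's axis (z = 0 as it lies). y runs along it, z up: cap at y = -60 to -46 mm, then barrel, tapering to a point over the last 20 mm. The cap points roughly to the robot. Grasp across the barrel.
- cradle_blue: Blue cradle fixed to the worktop: base 44 x 120 x 5 mm with two saddles 8 mm thick, 33 mm high, at y = -30 and +30 mm, open between them for fingers. The tube lies along y in both V notches (30 mm wide at the top), either way round; seated, the tube's origin is 20 mm above the worktop. Origin: centre of the underside; y along it, roughly away from the robot; z up.
- cradle_red: Red cradle fixed to the worktop: base 44 x 120 x 5 mm with two saddles 8 mm thick, 33 mm high, at y = -30 and +30 mm, open between them for fingers. The tube lies along y in both V notches (30 mm wide at the top), either way round; seated, the tube's origin is 20 mm above the worktop. Origin: centre of the underside; y along it, roughly away from the robot; z up.
- cradle_orange: Orange cradle fixed to the worktop: base 44 x 120 x 5 mm with two saddles 8 mm thick, 33 mm high, at y = -30 and +30 mm, open between them for fingers. The tube lies along y in both V notches (30 mm wide at the top), either way round; seated, the tube's origin is 20 mm above the worktop. Origin: centre of the underside; y along it, roughly away from the robot; z up.
- pen_red: Marker pen, slim white barrel with a red cap, lying loose among the tubes; not a tube and to be left where it lies. 136 mm long, 13 mm thick. Origin: midway along it, on the worktop; its y axis runs along the pen.
- pen_blue: Marker pen, slim white barrel with a blue cap, lying loose among the tubes; not a tube and to be left where it lies. 136 mm long, 13 mm thick. Origin: midway along it, on the worktop; its y axis runs along the pen.
There are look-alikes about, which are no part of the job. There is more than one size of the cradle_red; the job needs the larger.

How it is judged:
By the outcome, as a careful person would: the job done as asked, in the order asked, and still so for the second after the job is handed in, with the robot touching nothing.
It also fails if it takes over 72 s, if anything falls off the work surface, if the arm or the gripper's body presses on something with over 40 N, if the wrist force passes 120 N, or if a joint passes its speed limit or range.

## Working session

There is one attempt and no reset: what is moved stays moved. The work goes in short steps, Python scripts to look and compute and a tool call to move; the robot and the scene stay as the last step left them, time stands still between calls to the robot, and variables do not carry over. Pictures are saved under pics/ and viewed, about 12 in all and at most 16, crops included, and the job is handed in when it is done.

Besides the shell and the picture viewer there is one more tool, called after ">>>" by a JSON object that holds its "method" and its "body", one argument or row to a line. carry_out: Moves the arm, as the interface text tells. Its arguments: {"type":"object","properties":{"commands":{"type":"array","items":{"type":"number"}},"fingers":{"type":"number"},"squeeze":{"type":"number"}},"required":["commands"]}

```bash
mkdir -p pics; cat > h.py <<'E'
import numpy as np, cv2
from bench import sense, camera, sign_off
def world(c,u,v,z=None):
    K=np.array([[c['fx'],0,c['cx']],[0,c['fy'],c['cy']],[0,0,1.]])
    p=cv2.undistortPoints(np.array([[[u,v]]],float),K,np.array(c['D'],float))[0,0]
    R=np.array(c['R']);t=np.array(c['t'])
    d=R.T@np.array([p[0],p[1],1]);o=-R.T@t
    if z is None:
        return o+d*float(c['range_z'][int(v),int(u)])
    return o+d*(z-o[2])/d[2]
E
python3 - <<'E'
from h import *
import pickle
for n in('scene','top'):
    c=camera(n);cv2.imwrite(f'pics/{n}0.png',c['color']);pickle.dump(c,open(n+'.pkl','wb'));print(n,-np.array(c['R']).T@c['t'])
print(sense())
E
```

```text
scene [-0.39434045 -0.71447951  0.70207234]
top [ 0.27134036 -0.24763779  1.10694479]
{'clock': 0.1, 'qpos': array([-1.45347971e+00,  2.07376330e-01,  1.54285027e+00,  1.86255344e-05,
        1.39351681e+00, -1.50500479e-01]), 'dq': array([ 0.0003709 , -0.00074463, -0.00413563,  0.00046679, -0.00147004,
       -0.00069458]), 'joint_efforts': array([-1.30052060e-03, -3.84096336e+01, -2.92549682e+01, -1.93234082e-04,
        4.87775644e-03,  6.79064954e-06]), 'tool_pos': array([ 0.1520714 , -0.55379401,  0.23019972]), 'ee_rot': array([[ 9.64351763e-01,  2.64623549e-01, -2.33532841e-04],
       [ 2.64623433e-01, -9.64349453e-01,  2.13811323e-03],
       [ 3.40587843e-04, -2.12369152e-03, -9.99997687e-01]]), 'ft_force': array([-1.04476251,  0.84412227, -0.3387899 ]), 'moment': array([ 0.0095891 , -0.00905403, -0.00128923]), 'opening': 0.08549391879115509}
```

View pics/top0.png

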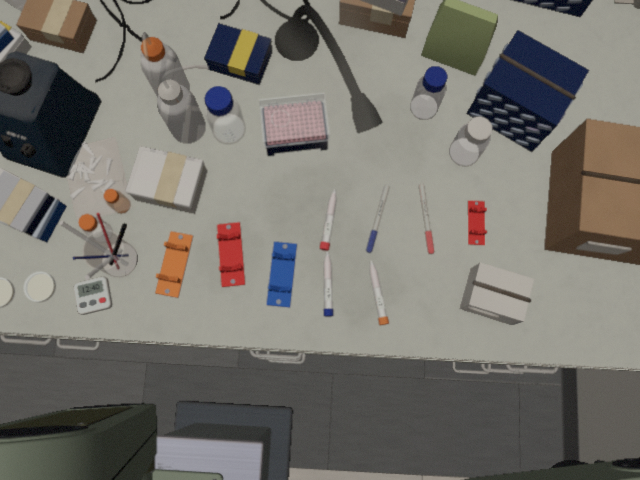

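View pics/scene0.png

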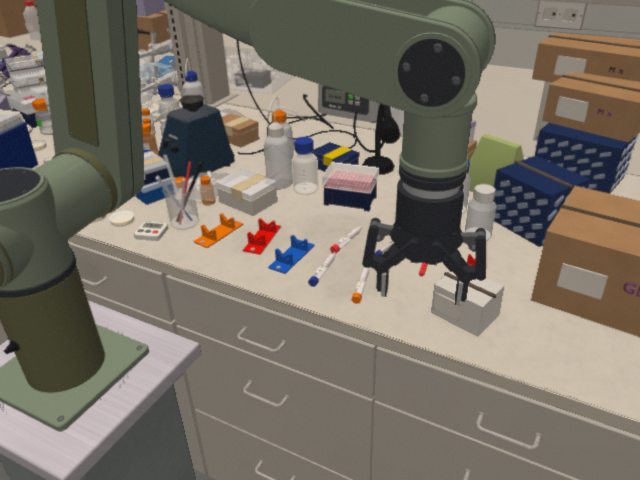

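The top view shows the tubes with caps at red (325,245), blue (328,312) and orange (383,320). The pens are at (378,218) and (426,218). The cradles are orange (174,265), red large (231,255) and blue (282,274), and the small red decoy is at (477,222). Next I'll measure these.

```bash
cat > m.py <<'E'
from h import *
import pickle
c=pickle.load(open('top.pkl','rb'))
hsv=cv2.cvtColor(c['color'],cv2.COLOR_BGR2HSV)
print('centre',world(c,320,240,0))
def sel(box,m):
    M=np.zeros(m.shape,bool);x0,y0,x1,y1=box;M[y0:y1,x0:x1]=m[y0:y1,x0:x1]
    n,l,s,_=cv2.connectedComponentsWithStats(M.astype(np.uint8));return l==1+np.argmax(s[1:,4])
sat=(hsv[...,1]>110)
print('cradles (base corners at z=5mm)')
for n,b in dict(orange=(150,228,200,302),red=(210,216,252,292),blue=(260,236,302,310),small=(460,195,495,250)).items():
    m=sel(b,sat);v,u=np.nonzero(m)
    # deproject all by depth, keep base-level points
    P=np.array([world(c,a,bb) for a,bb in zip(u,v)])
    lo=P[P[:,2]<.013];r=cv2.minAreaRect((np.array([world(c,a,bb,.005)[:2] for (a,bb),p in zip(zip(u,v),P) if p[2]<.013])*1000).astype(np.float32))
    hi=P[P[:,2]>.02]
    print(n,len(lo),r,'n hi',len(hi),hi.mean(0).round(4),P[:,2].max().round(3))
    # split hi in two saddles
    k=cv2.kmeans(hi[:,:2].astype(np.float32),2,None,(3,50,1e-5),5,0)[2];d=k[1]-k[0];print('  saddles',k.round(4).tolist(),np.linalg.norm(d).round(4))
print('tubes/pens')
bg=cv2.medianBlur(c['color'],41)
wht=(np.abs(c['color'].astype(int)-bg.astype(int)).max(2)>22)
for n,b in dict(red=(314,185,342,252),blue=(315,249,340,320),orange=(362,256,394,330),pblue=(360,180,394,256),pred=(412,180,440,258)).items():
    m=sel(b,wht);v,u=np.nonzero(m)
    P=np.array([world(c,a,bb,.0095)[:2] for a,bb in zip(u,v)])*1000
    r=cv2.minAreaRect(P.astype(np.float32))
    cap=m&sat;vv,uu=np.nonzero(cap);C=world(c,uu.mean(),vv.mean(),.0095)*1000
    bx=cv2.boxPoints(r);e=[(bx[i]+bx[(i+1)%4])/2 for i in range(4)]
    L=max(((np.linalg.norm(e[i]-e[i+2]),i) for i in(0,1)));a,bb=e[L[1]],e[L[1]+2]
    if np.linalg.norm(a-C[:2])>np.linalg.norm(bb-C[:2]):a,bb=bb,a
    d=bb-a;print(n,'ctr',np.round(r[0],1),'size',np.round(r[1],1),'cap',C.round(1)[:2],'heading deg',np.degrees(np.arctan2(d[1],d[0])).round(1))
E
python3 m.py
```

```text
centre [ 0.51879731 -0.24102576  0.        ]
cradles (base corners at z=5mm)
orange 1193 ((457.53472900390625, 27.02802276611328), (43.02104187011719, 118.60839080810547), 82.36131286621094) n hi 219 [0.4508 0.0158 0.068 ] 1.107
  saddles [[0.4575999975204468, 0.025699999183416367], [0.27129998803138733, -0.2476000040769577]] 0.3308
red 1174 ((481.8838195800781, -75.76980590820312), (119.08161926269531, 44.346641540527344), 9.417823791503906) n hi 203 [ 0.4785 -0.0795  0.0498] 1.107
  saddles [[0.482699990272522, -0.07609999924898148], [0.27129998803138733, -0.2476000040769577]] 0.2722
blue 1147 ((450.00244140625, -173.485107421875), (41.75914764404297, 117.86677551269531), 87.41231536865234) n hi 202 [ 0.4449 -0.1756  0.0549] 1.107
  saddles [[0.48019999265670776, -0.17509999871253967], [0.41359999775886536, -0.1761000007390976]] 0.0666
small 608 ((568.365966796875, -533.3309326171875), (30.573007583618164, 85.06673431396484), 89.98053741455078) n hi 62 [ 0.5552 -0.5191  0.0753] 1.107
  saddles [[0.569599986076355, -0.5328999757766724], [0.27129998803138733, -0.2476000040769577]] 0.4127
tubes/pens
red ctr [ 553.8 -258.3] size [ 20.3 114.5] cap [ 506.6 -249.6] heading deg -10.6
blue ctr [ 433.8 -260.2] size [114.5  18.2] cap [ 383.8 -262.6] heading deg 3.1
orange ctr [ 442.2 -347.8] size [75.5  9.7] cap [nan nan] heading deg 13.8
pblue ctr [ 520.  -336.2] size [14.2 46. ] cap [ 518.5 -335.5] heading deg -12.9
pred ctr [ 525.1 -444.3] size [47.5 13.6] cap [ 524.3 -444.9] heading deg 8.8m.py:27: RuntimeWarning: Mean of empty slice.
  cap=m&sat;vv,uu=np.nonzero(cap);C=world(c,uu.mean(),vv.mean(),.0095)*1000
  ret = ret.dtype.type(ret / rcount)
```

>>> {"method": "carry_out", "body": {
  "commands": [306,-122,30,0,0,0.03,306,-122,30,0,0,0.03,306,-122,30,0,0,0.03,306,-122,30,0,0,0.03,306,-122,30,0,0,0.03,306,-122,30,0,0,0.03,306,-122,30,0,0,0.03,306,-122,30,0,0,0.03,306,-122,30,0,0,0.03,306,-122,30,0,0,0.03,306,-122,30,0,0,0.03],
  "fingers": 50
}}

```text
clock: 1.02
tool_pos: [0.4145, -0.355, 0.2001]
ee_rot: [[0.972, 0.236, -0.001], [0.236, -0.972, 0.002], [-0.001, -0.003, -1.0]]
ft_force: [-0.3, -0.0, -0.1]
opening: 0.0501
```

```bash
python3 - <<'E'
from h import *
import pickle
c=camera('wrist');cv2.imwrite('pics/w1.png',c['color']);pickle.dump(c,open('w1.pkl','wb'));print(-np.array(c['R']).T@c['t'],np.array(c['R']).round(2).tolist())
s=sense();print(s['tool_pos'],s['ee_rot'].round(3),s['opening'])
E
```

```text
[ 0.4895936  -0.33711173  0.3425392 ] [[0.24, -0.97, -0.0], [-0.93, -0.23, 0.3], [-0.29, -0.07, -0.95]]
[ 0.41412425 -0.35563153  0.2003503 ] [[ 0.972  0.235 -0.001]
 [ 0.235 -0.972  0.002]
 [-0.    -0.002 -1.   ]] 0.050158109599299214
```

View pics/w1.png

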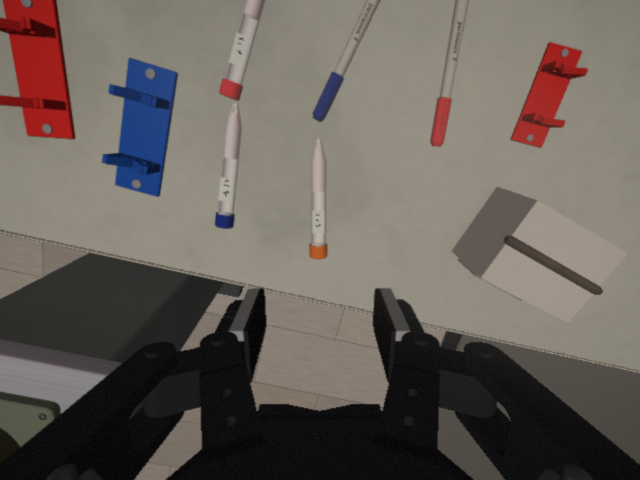

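The wrist view shows the orange tube's cap end at (318,258) and its tip at (318,139). The blue tube runs from its cap end (225,227) to its tip (236,103). The red tube's cap end is at (230,96).

```bash
python3 - <<'E'
from h import *
import pickle
c=pickle.load(open('w1.pkl','rb'))
W=lambda p,z:world(c,*p,z)[:2]*1000
for n,cap,tip in(('orange',(318,256),(318,139)),('blue',(225,225),(236,103))):
    a,b=W(cap,.0095),W(tip,.0095);d=b-a
    print(n,a.round(1),b.round(1),'L',np.linalg.norm(d).round(1),'ctr',((a+b)/2).round(1),'hd',np.degrees(np.arctan2(d[1],d[0])).round(2))
a,b=W((231,96),.0095),W((249,12),.0095);d=(b-a)/np.linalg.norm(b-a)
print('red',a.round(1),'ctr',(a+59.5*d).round(1),'hd',np.degrees(np.arctan2(d[1],d[0])).round(2))
print('blue cradle base corners',[W(p,.005).round(1).tolist() for p in((130,58),(178,71),(160,196),(115,185))])
print('blue-cradle ctr',np.mean([W(p,.005) for p in((130,58),(178,71),(160,196),(115,185))],0))
t=pickle.load(open('top.pkl','rb'))
a,b=[world(t,*p,.0095)[:2]*1000 for p in((384,324),(373,261))];d=b-a
print('top orange',((a+b)/2).round(1),np.linalg.norm(d),np.degrees(np.arctan2(d[1],d[0])))
E
```

```text
orange [ 368.  -364.6] [ 482.9 -336.7] L 118.3 ctr [ 425.5 -350.6] hd 13.69
blue [ 378.2 -264.1] [ 495.9 -255.9] L 118.0 ctr [ 437. -260.] hd 4.02
red [ 500.7 -250.4] ctr [ 560.1 -254.1] hd -3.54
blue cradle base corners [[510.5, -155.9], [510.2, -199.1], [391.1, -194.5], [391.5, -149.6]]
blue-cradle ctr [ 450.82250762 -174.8024387 ]
top orange [ 425.1 -353. ] 117.10917522770885 11.835161318809877
```

>>> {"method": "carry_out", "body": {
  "commands": [12,-2,40,0,0,0,12,-2,80,0,0,0,12,-2,120,0,0,0,12,-2,155,0,0,0,12,-2,175,0,0,0,12,-2,187,0,0,0,12,-2,196,0,0,0,12,-2,196,0,0,0]
}}

```text
clock: 1.73
tool_pos: [0.4239, -0.3508, 0.0032]
ee_rot: [[0.972, 0.233, -0.002], [0.233, -0.972, 0.004], [-0.002, -0.004, -1.0]]
ft_force: [-0.4, -0.0, -0.4]
opening: 0.0502
```

>>> {"method": "carry_out", "body": {
  "commands": [0,0,0,0,0,0,0,0,0,0,0,0,0,0,0,0,0,0,0,0,0,0,0,0,0,0,0,0,0,0,0,0,0,0,0,0],
  "fingers": 8,
  "squeeze": 30
}}

```text
clock: 2.23
tool_pos: [0.4249, -0.3522, 0.005]
ee_rot: [[0.972, 0.233, -0.0], [0.233, -0.972, 0.001], [-0.0, -0.001, -1.0]]
ft_force: [-1.9, -1.1, 5.9]
opening: 0.0137
```

>>> {"method": "carry_out", "body": {
  "commands": [0,0,-15,0,0,0,0,0,-50,0,0,0,0,0,-80,0,0,0,0,0,-110,0,0,0,0,0,-110,0,0,0]
}}

```text
clock: 2.65
tool_pos: [0.4286, -0.3559, 0.1223]
ee_rot: [[0.972, 0.234, 0.009], [0.234, -0.972, -0.009], [0.006, 0.011, -1.0]]
ft_force: [1.1, -0.3, 0.2]
opening: 0.0136
```

```bash
python3 - <<'E'
from h import *
import pickle
c=camera('wrist');cv2.imwrite('pics/w2.png',c['color']);pickle.dump(c,open('w2.pkl','wb'))
s=sense();print(s['tool_pos'],s['ft_force'],s['opening'])
E
```

```text
[ 0.42745034 -0.3546442   0.11951903] [ 0.1183915  -0.28229087 -0.44627836] 0.013721168168647664
```

View pics/w2.png

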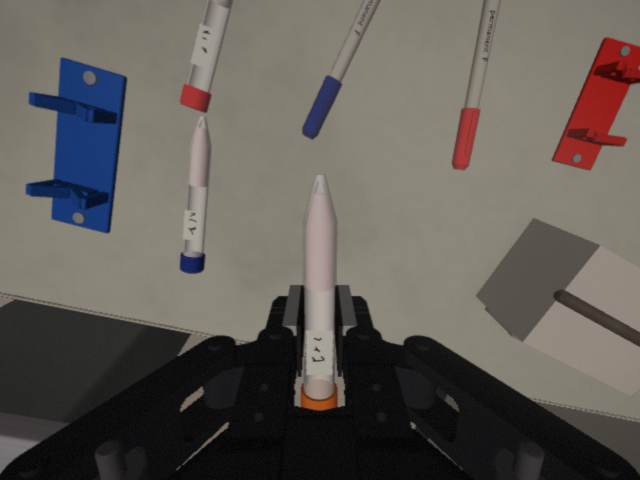

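Orange is held, with its tip at (320,176) and aligned with the jaws. Next I carry it to the orange cradle.

>>> {"method": "carry_out", "body": {
  "commands": [13,-40,0,0,0,0.04,25,-78,0,0,0,0.08,38,-116,0,0,0,0.12,50,-154,0,0,0,0.16,62,-192,0,0,0,0.2,75,-230,0,0,0,0.24,87,-268,0,0,0,0.28,99,-304,0,0,0,0.32,109,-335,0,0,0,0.35,116,-355,0,0,0,0.37,118,-364,0,0,0,0.37,118,-364,0,0,0,0.37,118,-364,0,0,0,0.37]
}}

```text
clock: 3.78
tool_pos: [0.4564, 0.0267, 0.1165]
ee_rot: [[0.991, -0.132, 0.005], [-0.132, -0.991, -0.007], [0.005, 0.006, -1.0]]
ft_force: [0.5, -0.4, -0.8]
opening: 0.0134
```

```bash
python3 - <<'E'
from h import *
import pickle
c=camera('wrist');cv2.imwrite('pics/w3.png',c['color']);pickle.dump(c,open('w3.pkl','wb'))
s=sense();print(s['tool_pos'],s['ee_rot'].round(3),s['ft_force'],s['opening'])
E
```

```text
[0.45669397 0.02607545 0.11669996] [[ 0.991 -0.134  0.005]
 [-0.134 -0.991 -0.007]
 [ 0.006  0.006 -1.   ]] [ 1.16748791 -0.20399129 -0.41162939] 0.013476536591748807
```

View pics/w3.png

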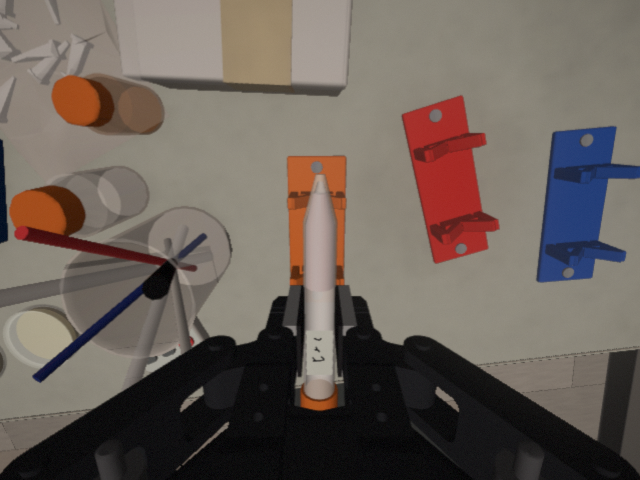

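```bash
python3 - <<'E'
from h import *
import pickle
c=pickle.load(open('w3.pkl','rb'))
W=lambda p,z:world(c,*p,z)[:2]*1000
a,b=W((287,156),.005),W((347,156),.005);m=(a+b)/2;h=np.radians(-7.64)
print('orange far edge',a,b,'ctr',m-60*np.array([np.cos(h),np.sin(h)]))
for n,q in dict(red=((402,115),(462,96),(488,248),(436,263)),blue=((554,133),(614,126),(593,277),(538,282))).items():
    q=np.array([W(p,.005) for p in q]);d=q[0]+q[1]-q[2]-q[3];print(n,q.mean(0).round(1),np.linalg.norm(d)/2,np.degrees(np.arctan2(d[1],d[0])))
# held tube tip by rays at expected axis height
s=sense();print('tip',W((320,175),s['tool_pos'][2]+.005))
E
```

```text
orange far edge [519.91259016  41.43896201] [514.12922493  -2.24933699] ctr [457.55352957  27.57171393]
red [482.6 -75.4] 118.01609704679983 9.920437180306228
blue [ 451. -172.] 118.29402310199895 -1.6269717302940425
tip [516.40463473  18.48698631]
```

>>> {"method": "carry_out", "body": {
  "commands": [0,-1,30,0,0,0,0,-1,60,0,0,0,0,-1,76,0,0,0,0,-1,84,0,0,0,0,-1,90,0,0,0,0,-1,90,0,0,0,0,-1,90,0,0,0]
}}

```text
clock: 4.42
tool_pos: [0.4573, 0.0263, 0.0271]
ee_rot: [[0.991, -0.135, 0.005], [-0.135, -0.991, -0.006], [0.005, 0.005, -1.0]]
ft_force: [-1.6, 2.4, 1.1]
opening: 0.0137
```

>>> {"method": "carry_out", "body": {
  "commands": [0,0,0,0,0,0,0,0,0,0,0,0,0,0,0,0,0,0,0,0,0,0,0,0,0,0,-20,0,0,0,0,0,-60,0,0,0,0,0,-100,0,0,0,0,0,-125,0,0,0,0,0,-125,0,0,0],
  "fingers": 40
}}

```text
clock: 5.17
tool_pos: [0.462, 0.0262, 0.159]
ee_rot: [[0.991, -0.135, 0.019], [-0.135, -0.991, -0.008], [0.019, 0.005, -1.0]]
ft_force: [1.5, 0.2, 0.2]
opening: 0.0399
```

```bash
python3 - <<'E'
from h import *
c=camera('wrist')
cv2.imwrite('pics/w4.png',c['color'])
s=sense();print(s['tool_pos'],s['ee_rot'].round(3),s['ft_force'],s['opening'])
E
```

```text
[0.46001103 0.02645255 0.15604475] [[ 0.991 -0.135  0.014]
 [-0.135 -0.991 -0.007]
 [ 0.014  0.005 -1.   ]] [0.81702783 0.24634414 0.41456175] 0.039841310133607595
```

View pics/w4.png

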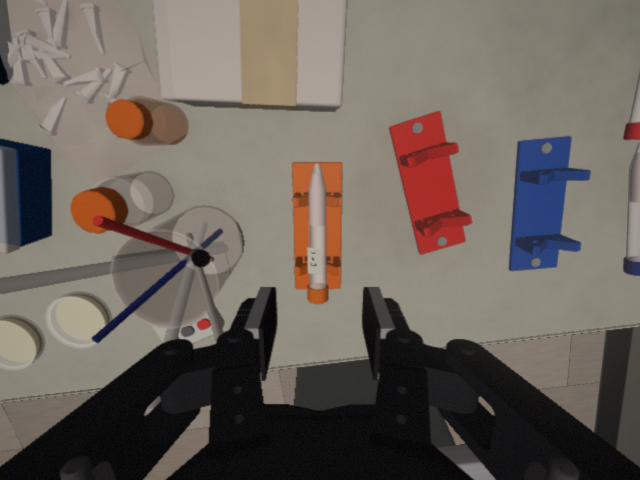

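Orange now lies in its cradle, from its tip (317,164) to its cap (317,303), across both saddles. Next is the blue tube.

>>> {"method": "carry_out", "body": {
  "commands": [2,38,0,0,0,-0.03,4,76,0,0,0,-0.06,6,114,0,0,0,-0.09,9,152,0,0,0,-0.12,11,190,0,0,0,-0.14,13,228,0,0,0,-0.17,15,260,0,0,0,-0.19,16,280,0,0,0,-0.2,16,287,0,0,0,-0.204,16,287,0,0,0,-0.204,16,287,0,0,0,-0.204]
}}

```text
clock: 6.13
tool_pos: [0.4362, -0.259, 0.1564]
ee_rot: [[0.998, 0.067, 0.012], [0.067, -0.998, -0.005], [0.011, 0.005, -1.0]]
ft_force: [-1.0, 1.1, 0.8]
opening: 0.0403
```

```bash
python3 - <<'E'
from h import *
import pickle
c=camera('wrist');pickle.dump(c,open('w5.pkl','wb'))
cv2.imwrite('pics/w5.png',c['color'])
s=sense();print(s['tool_pos'],s['ee_rot'].round(3),s['ft_force'],s['opening'])
E
```

```text
[ 0.4364801  -0.25849475  0.1566537 ] [[ 0.998  0.069  0.012]
 [ 0.069 -0.998 -0.005]
 [ 0.012  0.006 -1.   ]] [-0.03146998 -0.59524875 -0.02707677] 0.04005964467478119
```

View pics/w5.png

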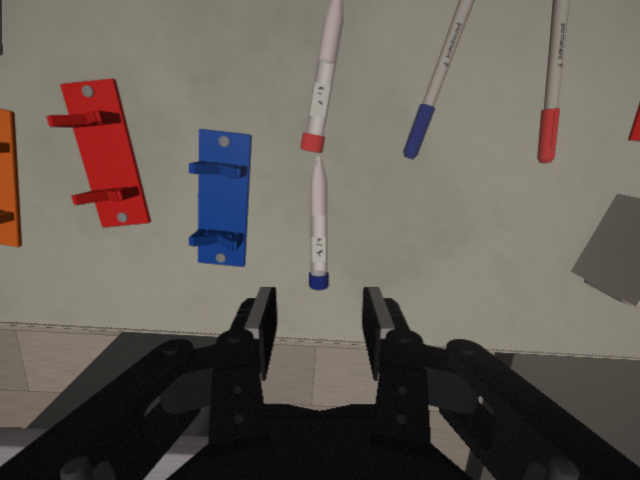

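The blue tube's cap end is at (318,288) and its tip at (319,156), between the open fingers. The red tube's cap end is at (312,150) and its tip is near (336,0).

```bash
python3 - <<'E'
from h import *
import pickle
c=pickle.load(open('w5.pkl','rb'))
W=lambda p,z:world(c,*p,z)[:2]*1000
a,b=W((318,286),.0095),W((319,156),.0095);d=b-a
print('blue',np.linalg.norm(d),(a+b)/2,np.degrees(np.arctan2(d[1],d[0])))
a,b=W((312.5,149),.0095),W((333,20),.0095);d=(b-a)/np.linalg.norm(b-a)
print('red',a,a+59.5*d,np.degrees(np.arctan2(d[1],d[0])))
E
```

```text
blue 118.87480529238738 [ 436.54111281 -259.11628793] 3.4807430151097183
red [ 501.15510664 -249.7178877 ] [ 560.35958736 -255.64067948] -5.712838827056838
```

>>> {"method": "carry_out", "body": {
  "commands": [0,0,40,0,-0.006,0,0,0,80,0,-0.012,0,0,1,115,0,-0.012,0,0,1,135,0,-0.012,0,0,1,145,0,-0.012,0,0,1,152,0,-0.012,0,0,1,152,0,-0.012,0]
}}

```text
clock: 6.77
tool_pos: [0.4382, -0.2589, 0.0039]
ee_rot: [[0.998, 0.07, -0.001], [0.07, -0.998, -0.004], [-0.002, 0.004, -1.0]]
ft_force: [-0.2, 0.1, -0.1]
opening: 0.0401
```

>>> {"method": "carry_out", "body": {
  "commands": [0,0,0,0,0,0,0,0,0,0,0,0,0,0,0,0,0,0,0,0,0,0,0,0,0,0,0,0,0,0,0,0,0,0,0,0],
  "fingers": 8,
  "squeeze": 30
}}

```text
clock: 7.27
tool_pos: [0.4395, -0.2597, 0.0055]
ee_rot: [[0.998, 0.07, 0.001], [0.07, -0.998, -0.006], [0.001, 0.006, -1.0]]
ft_force: [0.2, 1.9, 5.7]
opening: 0.0136
```

>>> {"method": "carry_out", "body": {
  "commands": [0,0,-10,0,0,0,0,0,-35,0,0,0,0,0,-65,0,0,0,0,0,-85,0,0,0,0,0,-95,0,0,0,0,0,-95,0,0,0,0,0,-95,0,0,0]
}}

```text
clock: 7.85
tool_pos: [0.4393, -0.2592, 0.1007]
ee_rot: [[0.998, 0.07, 0.002], [0.07, -0.998, -0.007], [0.001, 0.007, -1.0]]
ft_force: [0.5, -0.5, -0.1]
opening: 0.0137
```

>>> {"method": "carry_out", "body": {
  "commands": [8,-30,0,0,0,0.04,15,-60,0,0,0,0.08,19,-80,0,0,0,0.1,20,-85,0,0,0,0.107,20,-85,10,0,0,0.107,20,-85,35,0,0,0.107,20,-85,57,0,0,0.107,20,-85,68,0,0,0.107,20,-85,74,0,0,0.107,20,-85,74,0,0,0.107,20,-85,74,0,0,0.107]
}}

```text
clock: 8.77
tool_pos: [0.4512, -0.1731, 0.0256]
ee_rot: [[0.999, -0.038, -0.004], [-0.038, -0.999, -0.004], [-0.004, 0.004, -1.0]]
ft_force: [-5.6, 2.8, 6.3]
opening: 0.0132
```

```bash
python3 - <<'E'
from h import *
import pickle
c=camera('wrist');pickle.dump(c,open('w6.pkl','wb'))
cv2.imwrite('pics/w6.png',c['color'])
s=sense();print(s['tool_pos'],s['ee_rot'].round(3),s['ft_force'],s['opening'])
E
```

```text
[ 0.45118976 -0.17307782  0.02560534] [[ 0.999 -0.038 -0.004]
 [-0.038 -0.999 -0.004]
 [-0.003  0.004 -1.   ]] [-5.34143803  2.92975966  6.97505488] 0.013387684148627482
```

View pics/w6.png

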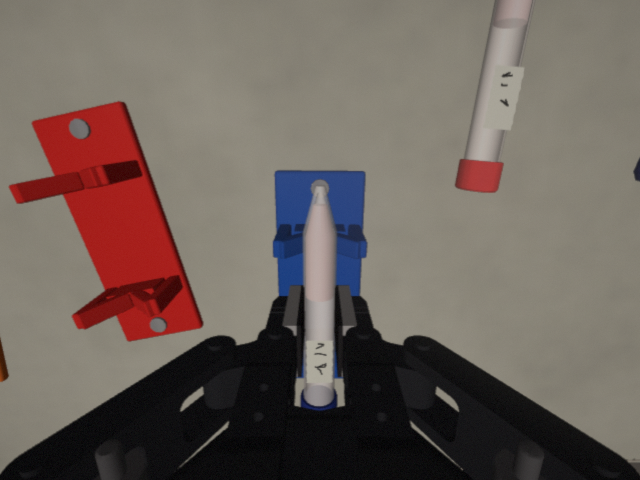

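Blue is in both notches of its cradle, with its tip at (320,187) and light contact. I release it and move over to red.

>>> {"method": "carry_out", "body": {
  "commands": [0,0,0,0,0,0,0,0,0,0,0,0,0,0,0,0,0,0,0,0,0,0,0,0,0,0,-20,0,0,0,0,0,-60,0,0,0,0,0,-100,0,0,0,0,0,-120,0,0,0,0,0,-125,0,0,0,0,0,-125,0,0,0],
  "fingers": 40
}}

```text
clock: 9.65
tool_pos: [0.4532, -0.1737, 0.1528]
ee_rot: [[0.999, -0.038, 0.001], [-0.038, -0.999, -0.007], [0.001, 0.006, -1.0]]
ft_force: [-0.4, 0.5, -0.6]
opening: 0.0401
```

```bash
python3 - <<'E'
from h import *
import pickle
c=camera('wrist');pickle.dump(c,open('w7.pkl','wb'))
cv2.imwrite('pics/w7.png',c['color'])
s=sense();print(s['tool_pos'],s['ee_rot'].round(3),s['ft_force'],s['opening'])
E
```

```text
[ 0.4518433  -0.17278694  0.15080548] [[ 0.999 -0.038 -0.002]
 [-0.038 -0.999 -0.004]
 [-0.002  0.004 -1.   ]] [ 0.4694083  -0.34024418 -0.43000578] 0.04011313052854992
```

View pics/w7.png

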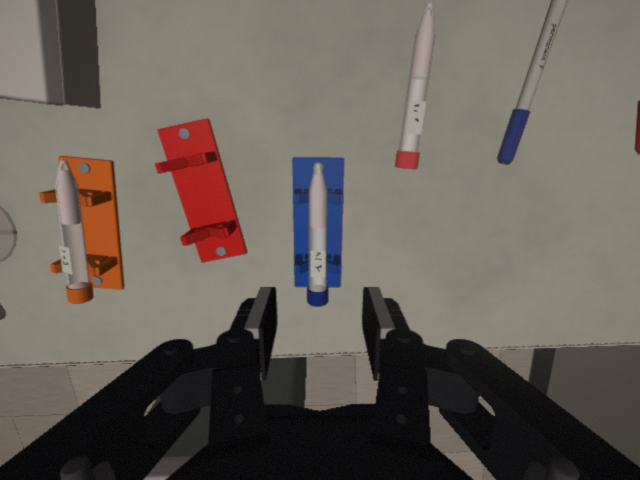

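Blue lies seated, from its tip (318,164) to its cap end (317,304), and orange is still in place. The red tube is fully visible, from its cap end (406,166) to its tip (430,4).

```bash
python3 - <<'E'
from h import *
import pickle
c=pickle.load(open('w7.pkl','rb'))
W=lambda p,z:world(c,*p,z)[:2]*1000
for n,p,q,z in(('red',(406,165),(430,4),.0095),('blue',(317,302),(318,164),.0295),('orange',(79,301),(63,161),.0295)):
    a,b=W(p,z),W(q,z);d=b-a
    print(n,np.linalg.norm(d),(a+b)/2,np.degrees(np.arctan2(d[1],d[0])))
q=np.array([W(p,.005) for p in((158,129),(209,119),(246,251),(203,262))]);d=q[0]+q[1]-q[2]-q[3];print('redcr',q.mean(0),np.linalg.norm(d)/2,np.degrees(np.arctan2(d[1],d[0])))
E
```

```text
red 115.70210047284615 [ 559.19440015 -255.19034698] -6.3755658499443415
blue 118.88473110229567 [ 447.61342068 -172.81247495] -2.5887036753726527
orange 120.18030284116826 [457.04320273  28.64875676] -8.379584875927527
redcr [482.8959092  -76.90342517] 117.44351791803575 9.502226339870571
```

>>> {"method": "carry_out", "body": {
  "commands": [30,21,0,0,0,0.03,60,42,0,0,0,0.05,90,64,0,0,0,0.066,106,75,10,0,0,0.066,110,78,40,0,0,0.066,110,78,80,0,0,0.066,110,78,110,0,0,0.066,110,78,130,0,0,0.066,110,78,140,0,0,0.066,110,78,145,0,0,0.066,110,78,145,0,0,0.066]
}}

```text
clock: 10.62
tool_pos: [0.5569, -0.2547, 0.0036]
ee_rot: [[0.995, -0.104, -0.006], [-0.104, -0.995, -0.002], [-0.006, 0.003, -1.0]]
ft_force: [0.2, 0.2, 0.2]
opening: 0.0402
```

>>> {"method": "carry_out", "body": {
  "commands": [0,0,0,0,0,0,0,0,0,0,0,0,0,0,0,0,0,0,0,0,0,0,0,0,0,0,0,0,0,0,0,0,0,0,0,0],
  "fingers": 8
}}

```text
clock: 11.12
tool_pos: [0.5579, -0.2553, 0.005]
ee_rot: [[0.995, -0.104, -0.004], [-0.104, -0.995, -0.003], [-0.003, 0.004, -1.0]]
ft_force: [0.1, 0.1, 3.0]
opening: 0.0136
```

>>> {"method": "carry_out", "body": {
  "commands": [0,0,-10,0,0,0,0,0,-35,0,0,0,0,0,-65,0,0,0,0,0,-85,0,0,0,0,0,-95,0,0,0,0,0,-95,0,0,0,0,0,-95,0,0,0]
}}

```text
clock: 11.7
tool_pos: [0.5582, -0.2549, 0.1003]
ee_rot: [[0.995, -0.104, -0.003], [-0.104, -0.995, -0.004], [-0.003, 0.004, -1.0]]
ft_force: [-0.1, 0.3, -0.9]
opening: 0.0137
```

>>> {"method": "carry_out", "body": {
  "commands": [-18,-32,0,0,0,-0.05,-36,-64,0,0,0,-0.1,-54,-96,0,0,0,-0.15,-72,-128,0,0,0,-0.2,-87,-155,0,0,0,-0.25,-95,-168,0,0,0,-0.272,-95,-170,0,0,0,-0.272,-95,-170,10,0,0,-0.272,-95,-170,35,0,0,-0.272,-95,-170,57,0,0,-0.272,-95,-170,68,0,0,-0.272,-95,-170,74,0,0,-0.272,-95,-170,74,0,0,-0.272,-95,-170,74,0,0,-0.272]
}}

```text
clock: 12.87
tool_pos: [0.4796, -0.0761, 0.0251]
ee_rot: [[0.986, 0.166, -0.008], [0.166, -0.986, -0.001], [-0.009, 0.0, -1.0]]
ft_force: [-3.8, 4.2, 3.3]
opening: 0.0132
```

```bash
python3 - <<'E'
from h import *
c=camera('wrist')
cv2.imwrite('pics/w8.png',c['color'])
s=sense();print(s['tool_pos'],s['ee_rot'].round(3),s['ft_force'],s['opening'])
E
```

```text
[ 0.47961494 -0.07614013  0.02507922] [[ 0.986  0.166 -0.008]
 [ 0.166 -0.986 -0.002]
 [-0.008  0.    -1.   ]] [-4.32190606  2.37192464  3.96146738] 0.013502300421946039
```

View pics/w8.png

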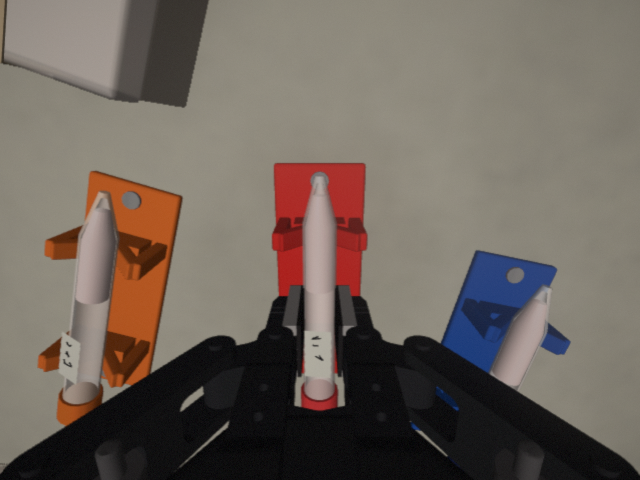

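Red is in both notches of the large red cradle, with its tip at (320,180). I release it, lift, and check.

>>> {"method": "carry_out", "body": {
  "commands": [0,0,0,0,0,0,0,0,0,0,0,0,0,0,0,0,0,0,0,0,0,0,0,0,0,0,-20,0,0,0,0,0,-60,0,0,0,0,0,-100,0,0,0,0,0,-130,0,0,0,0,0,-150,0,0,0,0,0,-150,0,0,0,0,0,-150,0,0,0],
  "fingers": 40
}}

```text
clock: 13.83
tool_pos: [0.4821, -0.0765, 0.1767]
ee_rot: [[0.986, 0.166, -0.004], [0.166, -0.986, -0.003], [-0.005, 0.002, -1.0]]
ft_force: [-0.5, -0.3, -0.3]
opening: 0.0399
```

```bash
python3 - <<'E'
from h import *
import pickle
c=camera('wrist');pickle.dump(c,open('w9.pkl','wb'))
cv2.imwrite('pics/w9.png',c['color'])
s=sense();print(s['tool_pos'],s['ee_rot'].round(3),s['ft_force'],s['opening'])
E
```

```text
[ 0.48075002 -0.07596875  0.174906  ] [[ 0.986  0.165 -0.008]
 [ 0.165 -0.986 -0.002]
 [-0.008  0.    -1.   ]] [-0.51812136 -0.30425836 -0.8092463 ] 0.04003421501614957
```

View pics/w9.png

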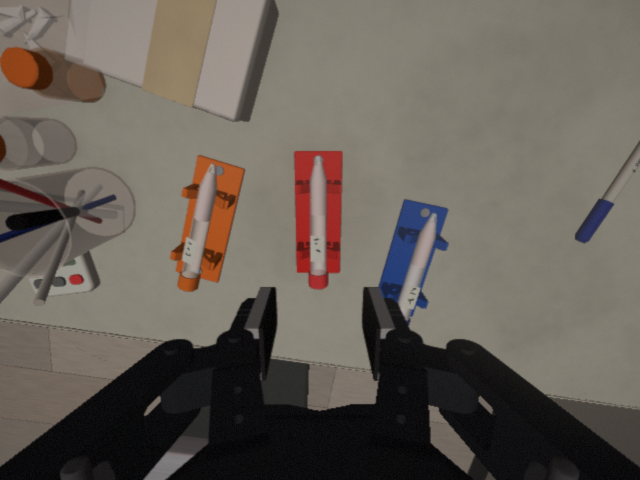

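All three tubes are in their cradles; red runs from its tip (319,156) to its cap end (318,288). Now a numeric check on centring and on whether the pens moved.

```bash
python3 - <<'E'
from h import *
import pickle
c=pickle.load(open('w9.pkl','rb'))
W=lambda p,z:world(c,*p,z)[:2]*1000
for n,p,q,ctr,h in(('red',(318,286),(319,156),(482.4,-76),9.6),('orange',(188,288),(211,166),(457.5,27.3),-7.7)):
    a,b=W(p,.0295),W(q,.0295);d=b-a;m=(a+b)/2-ctr;u=np.array([np.cos(np.radians(h)),np.sin(np.radians(h))])
    print(n,'L',np.linalg.norm(d),'along',m@u,'across',m@[-u[1],u[0]],'hd',np.degrees(np.arctan2(d[1],d[0])))
for n,p,q in(('red cap-end/tip-end barrel z',(318,270),(319,200)),('orange',(192,265),(205,205)),('blue',(410,292),(425,240))):
    print(n,[world(c,*x)[2].round(4) for x in(p,q)])
t=pickle.load(open('top.pkl','rb'))['color'];n=camera('top')['color']
for k,b in dict(pblue=(360,180,394,256),pred=(412,180,440,258)).items():
    x0,y0,x1,y1=b;print(k,'pixels changed',(np.abs(t[y0:y1,x0:x1].astype(int)-n[y0:y1,x0:x1]).max(2)>40).sum())
cv2.imwrite('pics/top9.png',n)
E
```

```text
red L 119.51965830076323 along -2.6528540854020823 across -0.17630986818046995 hd 9.13950106851588
orange L 117.89806644992264 along -0.6026085877996634 across 0.5923230860601807 hd -6.542985283269675
red cap-end/tip-end barrel z [np.float64(0.0375), np.float64(0.0376)]
orange [np.float64(0.0364), np.float64(0.0363)]
blue [np.float64(0.0363), np.float64(0.0346)]
pblue pixels changed 0
pred pixels changed 0
```

View pics/top9.png

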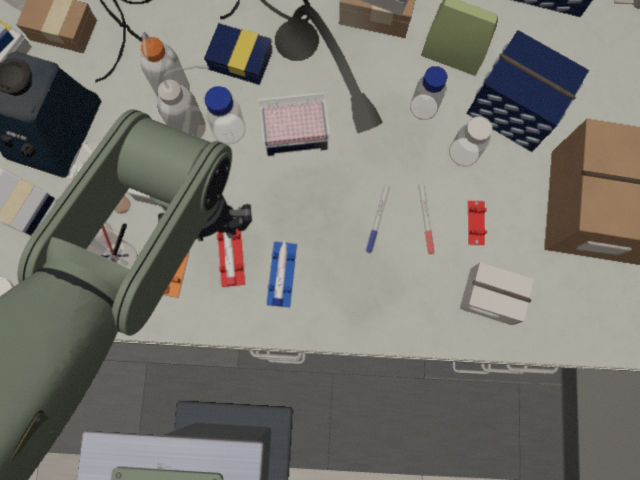

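The tubes are level, with barrel tops near 37 mm (37.5 mm expected), and centred within about 3 mm. The pens are unchanged and the robot is clear, so I hand in.

```bash
python3 -c "
from bench import sign_off; print(sign_off())"
```

```text
the job is handed in; nothing more can be done
None
```

The orange, blue and red tubes each lie in both notches of their own colour's cradle, red in the larger of the two red ones. I handed the job in at about 14 s on the robot's clock, with the gripper open and about 15 cm above the cradles.

| Tube | Off centre lengthwise | Barrel top, two points (37.5 mm expected) |
|---|---|---|
| orange | 0.6 mm | 36.4 and 36.3 mm |
| red | 2.7 mm | 37.5 and 37.6 mm |
| blue | about 3 mm | 36.3 and 34.6 mm |

- **Pens:** the top camera showed no changed pixels over either pen.
- **Forces:** the wrist force I read stayed below about 10 N.
- **Disagreements:** the grip opening read 13.7 mm on the 16 mm barrels, probably because the fingers held them below the axis; nothing slipped. Blue's second height reads 1.7 mm below its first. That point may be off the crest of the barrel, since the pictures show it seated.

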